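# Fit the charged battery pack into the stencil printer

## Robot

A 6-joint arm with a two-finger parallel gripper is mounted at the origin on the work surface. World frame = base frame: x ahead of the robot, y to its left, z up, the work surface at z = 0. Lengths are in m, angles in rad, forces in N, time in s.
With the tool pointing down it reaches from about 0.4 to 0.925 m from the base axis. Payload 3.4 kg.
Tool frame: the origin (TCP) lies at the very end of the fingers, on their centre line; the grasp point (between the pads) lies 19 mm behind it; z points along the fingers, y is the line along which they close (so a half turn about z gives the same grasp; the last joint's range is limited). The gripper opens to 85 mm and grips with 20 to 120 N. Pads are 22 mm wide; open, the fingers measure 114 mm over their backs; the gripper's body (76 mm by 85 mm) begins 54 mm behind the grasp point. The pads swing forward as they close: fully open they stand 13 mm farther back than shut.
Start: joints at [1.25, 0.307, 1.506, -0, 1.328, -0.073], TCP at [0.141, 0.557, 0.231] pointing down, gripper open.
Joint ranges: [-3.12, 3.12], [-1.05, 2.28], [0.14, 2.33], [-1.42, 4.57], [0.1, 2.73], [-2.68, 2.68]. Speed limits (rad/s): [2.57, 2.57, 3.14, 3.14, 3.14, 3.14].

## Interface

Orientations are given as a rotation vector (axis times angle).
In Python, from plant import observe, cams, workorder, finder gives the robot as it stands.
- The arm moves only by the tool servo_tool, never from a script. Its argument "commands" is a list that holds one entry, the list of rows, each a list of 4 numbers: the shift along the tool's x, y, z in cm, then the turn about the tool's z in rad. A call has 1 to 12 rows; each row shifts and turns the commanded pose from where the row before left it, along the tool's axes as they then stand; what a row does not reach is not made up. A row lasts 1/12 s, in which the tool goes at most 41.7 mm and 7.16 degrees, less where a joint would pass 70% of its speed; a pose out of reach is approached as far as the arm can. A call with a gripper value outside its range is refused whole. "claw" is the gripper command: -1 is fully open, 1 is shut, values between are in proportion, set as the call begins (left out, the last holds). The fingers move at their own pace and stop on an object; "grip_force" is the grip in N (left out, the last holds). Time passes only in rows, so rows that do not move let the fingers close. It gives the time, the measured TCP pose, the force, the opening and the grip force at its end, in the units of the state.
- observe(): the state, without advancing time (a new reading comes with each control period).
- cams.snapshot(name): name is "scene" or "side" or "wrist"; returns a dict with "frame" (420x560x3 uint8, red, green, blue), "K" (3x3 intrinsics, pixels), "k1" (the pictures are not rectified: a ray, as slopes to the right and down, at radius r is drawn at 1 + k1 r^2 times it, then the intrinsics apply), "R" (3x3) and "t" (3): a world point X has camera coordinates R X + t. Camera axes: x right, y down, z forward; pixel columns grow to the right and rows downward; lengths in m; the calibration is good to about 2 mm. A picture is of the moment at which its call begins. There is no depth.
- workorder.close_job(): hands the job in; it is judged then, once.
Trained networks look in the newest picture that a camera, given by its name, has taken for a name from the list of things; names that differ only in an ending like _2 or _b are one class to them, and where a whole thing is asked for, a point or a joint stands for the part that bears it (a point fixed in the world has none). Each returns a list of dicts, best first, with "score" (0 to 1); they miss things now and then, are a little off and sometimes report something else, mostly with a low value. They report only what shows in the picture. A call takes as long as a camera call. They do not tell look-alikes from the thing itself.
- finder.masks_of(camera, query): "pixels" (420x560 bool, what is visible of it) and "extent" ([centre column, centre row, width, height] in pixels, round what is visible of it).
- finder.mark_of(camera, query): "uv" ([column, row] in pixels: a listed point, or the origin of a listed thing).
The state is a dict: "time_s": time; "joint_pos": joint angles; "dq": joint speeds; "effort": joint torques, N m; "position": TCP position; "orientation": TCP orientation; "ft_force": force on the tool from outside, world axes, zero at the start; "torque": the same for the moment, N m; "finger_gap": opening from 0.0 (shut) to 1.0 (fully open); "gripper_force": force on a finger pad.
Only numpy, scipy, OpenCV 4.12 (cv2) and the standard library are available. Lean on these libraries where they do the work, as an engineer would, in place of code of your own. Each camera call takes 0.05 s, during which the arm holds its last target. There are 200 camera calls.

## Task

The stencil printer lies turned over with its empty battery bay facing up. Take the printer's battery pack (the longer one, with the forked tongue) from the charger and fit it right way up in the bay: the forked tongue goes in first, under the two fixed lips and astride the pin between them, then the other end swings down until the latch has snapped over it and the pack lies flat and fully home. Leave the other pack standing in the charger and do not disturb the bottles and other things on the bench.

Things in the scene. Friction and masses are not known exactly. Their poses are not given: they have to be found in the camera images.
- pack: The printer's battery pack, grey, 0.26 kg: block 98 x 54 x 28 mm (x -48 to 50, y -27 to 27, z 0 to 28) with a tongue at the nose (-x) and a ledge at the tail (+x), 122 mm in all. Origin on the plain flat underside; z out of the top face (black ribs near the tail, metal plate). At the start it stands on its long -y edge in the charger: y up, z level, upper edge 68 mm above the bench.
- tongue_tip (a point): Middle of the lower edge of the pack's tongue tip, at (-64, 0, 0) mm in the pack's frame, same axes. The tongue reaches from x -48 to -64 mm, is 44 mm wide and 6 mm thick (z 0 to 6) and is forked by a central notch 10 mm wide and 9 mm deep (x -64 to -55).
- tail_end (a point): Middle of the lower edge of the pack's tail ledge, at (58, 0, 0) mm in the pack's frame, same axes. The ledge reaches from x 50 to 58 mm, is 44 mm wide and 10 mm high (z 0 to 10).
- printer: White stencil printer lying face down, fixed, 230 x 130 mm, deck 58 mm above the bench (x -105 to 125, y -65 to 65 mm; four 6 mm rubber feet at its corners point up). Origin at bench height under the bay's seat; x along its length toward the latch. The pack's axes lie along the printer's when it is fitted: nose to -x, top up.
- bay_seat (a point): Where the pack's origin lies when fully home: (0, 0, 42) mm in the printer's frame, same axes. The bay is 16 mm deep, its floor at this height, 60 mm wide (y -30 to 30), from the nose wall at x -65.5 to the tail wall at x 59.5 mm: 3 mm of lengthwise play. From x 0 to 48 mm its side walls are cut away right out to the printer's sides, down to the floor, as finger recesses.
- lip_edge (a point): Middle between the two fixed lips, in line with their edges, on their underside: (-57, 0, 10) mm from bay_seat, same axes. The lips reach over the floor from the nose wall to this x, each from 8 to 26 mm either side of the middle, 6 mm thick; the gap under them is 10 mm. Between them stands one round pin, 5 mm across, 10 mm high, at (-61, 0) mm from bay_seat.
- latch (a joint): Sprung latch at the bay's tail, in metres: 0 at rest, up to 0.009 as it is pushed back along the printer's +x; springs back by itself (1.5 N at rest, 0.3 N more per mm). The pack's ledge, pressed down on its ramp (5 to 15 N on the tail), pushes it back some 5 mm; then it snaps over the ledge.
- latch_tip (a point): Tip of the latch hook, 53 mm from bay_seat along x when at rest and 12 mm above the bay floor. The hook is 22 mm wide, its flat underside 11 mm above the floor; its front is a 60 degree ramp from the tip up to 25 mm above the floor, at x 60 mm.
- charger: Black two-slot charger, fixed, 160 x 170 x 34 mm. Origin at the centre of its underside, x along the slots. Slots: x -67 to 61 mm, 31 mm wide (1.5 mm play each side), centred at y 42 and -42, floor 14 mm above the bench. Packs stand 20 mm deep in them, tops facing -y, nose of the printer's pack to -x. Which pack is in which slot varies.
- lamp_pack: The other pack in the charger, to be left: a plain grey block without tongue or ledge, 88 x 54 x 28 mm, standing on its long edge; origin at the centre of its underside, axes as the printer's pack.
- wash_bottle_1: White wash bottle with a bent spout, 68 mm across, 206 mm tall; bystander. Origin at the centre of its foot.
- wash_bottle_2: Another such wash bottle; bystander. Origin at the centre of its foot.
- ink_bottle_1: Small ink bottle, 34 mm across, 106 mm tall, on the bench between printer and charger, at the far end of the gap; bystander. Origin at the centre of its foot.
- ink_bottle_2: Another such ink bottle, farther out; bystander. Origin at the centre of its foot.
- tape_roll: Roll of tape lying flat, 84 mm across, 25 mm high; bystander. Origin at the centre of its underside.
- balm_jar: Amber balm jar, 68 mm across, 50 mm tall; bystander. Origin at the centre of its foot.
- tattoo_pen: Black tattoo machine shaped like a thick pen, 142 mm long, 29 mm thick, lying on the bench; bystander. Origin under its middle, x along it.
There are look-alikes about, which are no part of the job. Leave any pink look-alike of the pack alone.

How it is judged:
By the outcome, as a careful person would: the job done as asked, in the order asked, and still so for the second after the job is handed in, with the robot touching nothing.
It also fails if it takes over 64 s, if anything falls off the work surface, if the arm or the gripper's body presses on something with over 40 N, if the wrist force passes 120 N, or if a joint passes its speed limit or range.

## Working session

There is one attempt and no reset: what is moved stays moved. The work goes in short steps, Python scripts to look and compute and a tool call to move; the robot and the scene stay as the last step left them, time stands still between calls to the robot, and variables do not carry over. Pictures are saved under pics/ and viewed, at most 10 in all, crops included, and the job is handed in when it is done.

Besides the shell and the picture viewer there is one more tool, called after ">>>" as name(argument=value, ...), one argument or row to a line, values as JSON. servo_tool: Moves the arm, as the interface text tells. Its arguments: {"type":"object","properties":{"commands":{"type":"array"},"claw":{"type":"number"},"grip_force":{"type":"number"}},"required":["commands"]}

```bash
mkdir -p pics; ls; cat > h.py <<'E'
import numpy as np,cv2
from scipy.spatial.transform import Rotation as Rn
from plant import observe,cams,workorder,finder
def px(s,X):
    c=s['R']@np.asarray(X,float)+s['t'];q=c[:2]/c[2];q=q*(1+s['k1']*(q@q));return s['K'][:2,:2]@q+s['K'][:2,2]
def ray(s,uv):
    d=np.linalg.solve(s['K'],[uv[0],uv[1],1.])[:2];q=d.copy()
    for _ in range(20):q=d/(1+s['k1']*(q@q))
    return -s['R'].T@s['t'],s['R'].T@np.array([q[0],q[1],1])
def onz(s,uv,z):
    o,d=ray(s,uv);return o+d*(z-o[2])/d[2]
def snap(n,f=None):
    s=cams.snapshot(n);s={k:(np.array(v,float) if k not in('frame','k1') else v) for k,v in s.items()}
    if f:cv2.imwrite('pics/'+f,np.ascontiguousarray(s['frame'][:,:,::-1]))
    return s
E
python3 - <<'E'
from h import *
print({k:np.round(v,3) for k,v in observe().items()})
for c in('scene','side'):
    s=snap(c,c+'0.png');print(c,'cam at',-s['R'].T@s['t'],s['K'][0,0],s['k1'])
    for n,z in [('pack',0),('tongue_tip',.04),('tail_end',.04),('printer',0),('bay_seat',.042),('lip_edge',.052),('latch_tip',.054),('charger',0),('lamp_pack',.04),('ink_bottle_1',0),('wash_bottle_1',0),('tattoo_pen',0),('balm_jar',0),('tape_roll',0)]:
        print(n,[(np.round(m['uv'],1).tolist(),round(m['score'],2),np.round(onz(s,m['uv'],z)[:2],3).tolist()) for m in finder.mark_of(c,n)[:3]])
a=[cv2.imread(f'pics/{c}0.png') for c in('scene','side')]
E
```

```text
pics
{'time_s': np.float64(0.0), 'joint_pos': array([ 1.249,  0.308,  1.508,  0.   ,  1.328, -0.073]), 'dq': array([-0.   , -0.001,  0.001, -0.001, -0.001,  0.   ]), 'effort': array([ 0.0000e+00, -4.5754e+01, -2.5192e+01,  0.0000e+00,  1.3000e-02,
        0.0000e+00]), 'position': array([0.141, 0.557, 0.23 ]), 'orientation': array([-3.880e-01, -3.117e+00,  3.000e-03]), 'ft_force': array([-0.237,  0.49 ,  0.089]), 'torque': array([-0.007, -0.   , -0.004]), 'gripper_force': np.float64(0.0), 'finger_gap': np.float64(0.997)}
scene cam at [ 1.49678226 -0.14478288  0.68544851] 379.92517311904294 -0.0628205387642852
pack [([186.5, 184.2], 0.75, [0.297, -0.29]), ([188.9, 210.7], 0.51, [0.467, -0.278])]
tongue_tip [([195.4, 189.6], 0.9, [0.408, -0.252]), ([188.5, 202.2], 0.65, [0.48, -0.272])]
tail_end [([178.7, 176.8], 0.65, [0.31, -0.31]), ([189.0, 221.0], 0.54, [0.581, -0.268])]
printer [([368.5, 206.9], 0.56, [0.562, 0.287])]
bay_seat [([367.1, 197.6], 0.6, [0.57, 0.275])]
lip_edge [([200.0, 278.5], 0.69, [0.835, -0.235]), ([366.4, 186.7], 0.59, [0.523, 0.289])]
latch_tip [([368.8, 203.3]
[... 1140 characters left out ...]
76.9], 0.8, [0.574, 0.276])]
lip_edge [([301.0, 273.6], 0.98, [0.509, 0.272]), ([292.0, 180.8], 0.51, [0.547, -0.243]), ([294.1, 193.4], 0.41, [0.538, -0.154])]
latch_tip [([258.2, 264.3], 0.45, [0.626, 0.239])]
charger [([295.7, 195.2], 0.79, [0.534, -0.231])]
lamp_pack [([290.6, 190.2], 0.64, [0.551, -0.196])]
ink_bottle_1 [([220.1, 222.7], 0.71, [0.778, -0.046]), ([246.7, 230.0], 0.59, [0.686, -0.006])]
wash_bottle_1 [([256.1, 346.8], 0.69, [0.612, 0.485]), ([296.4, 165.6], 0.65, [0.536, -0.466]), ([222.6, 193.6], 0.22, [0.798, -0.237])]
tattoo_pen [([224.3, 189.3], 0.82, [0.797, -0.268])]
balm_jar [([335.8, 341.5], 0.84, [0.423, 0.462])]
tape_roll [([202.2, 248.7], 0.88, [0.811, 0.099])]
```

View pics/scene0.png

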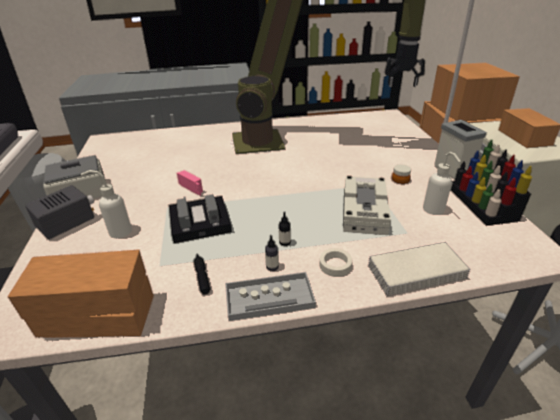

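View pics/side0.png

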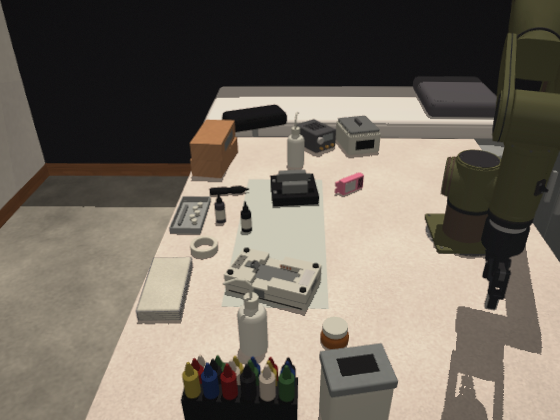

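Scene: the pink look-alike is at (188,183), and the charger at (199,215) holds two packs. The printer with its bay is at (367,205). Candidates for the pack are the charger's left slot ~(184,215), its right slot ~(211,212) and the pink one at (188,183). Next is a close crop from both cameras.

```bash
python3 - <<'E'
from h import *
a=cv2.imread('pics/scene0.png')[170:250,155:245];b=cv2.imread('pics/side0.png')[160:215,255:345]
a=cv2.resize(a,(400,356),interpolation=3);b=cv2.resize(b,(400,244),interpolation=3)
p=cv2.imread('pics/side0.png')[240:310,215:330];q=cv2.imread('pics/scene0.png')[165:240,330:410]
p=cv2.resize(p,(400,244),interpolation=3);q=cv2.resize(q,(400,356),interpolation=3)
cv2.imwrite('pics/crop.png',np.hstack([np.vstack([a,b]),np.vstack([q,p])]))
o=observe();R=Rn.from_rotvec(o['orientation']).as_matrix();print(R.round(3))
print(R.T@(np.array([.5,.28,.36])-o['position'])*100)
E
```

```text
[[-0.969  0.245  0.   ]
 [ 0.245  0.969  0.   ]
 [-0.     0.    -1.   ]]
[-41.60095778 -18.09311606 -12.86875633]
```

View pics/crop.png

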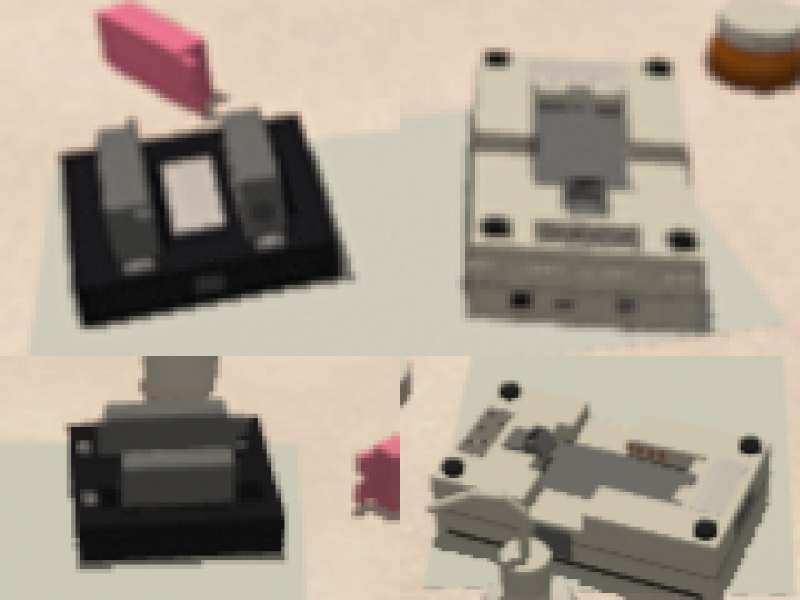

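The left (-y) slot at scene (184,215) holds the longer pack, with its tab at the nose. In the side view it is the farther one at ~(295,180), longer than the near pack. The right-slot pack is plain, and the pink one is the decoy. I'll check this again with the wrist camera, passing over the printer on the way.

>>> servo_tool(
  commands=[
    [[-3.4,-1.5,-1.1,0],[-3.4,-1.5,-1.1,0],[-3.4,-1.5,-1.1,0],[-3.4,-1.5,-1.1,0],[-3.4,-1.5,-1.1,0],[-3.4,-1.5,-1.1,0],[-3.4,-1.5,-1.1,0],[-3.4,-1.5,-1.1,0],[-3.4,-1.5,-1.1,0],[-3.4,-1.5,-1.1,0],[-3.4,-1.5,-1.1,0],[-3.4,-1.5,-1.1,0]],
  ],
)

```text
time_s: 2.5
position: [0.4936, 0.2814, 0.364]
orientation: [0.388, 3.117, 0.0]
ft_force: [1.2, 0.7, 0.5]
finger_gap: 0.999
gripper_force: 0.0
```

```bash
python3 - <<'E'
from h import *
s=snap('wrist','w1.png');o=observe();print(o['position'],o['orientation'],'cam',-s['R'].T@s['t'],s['K'][0,0])
for n,z in [('printer',0),('bay_seat',.042),('lip_edge',.052),('latch_tip',.054)]:
    print(n,[(np.round(m['uv'],1).tolist(),round(m['score'],2),np.round(onz(s,m['uv'],z)[:2],4).tolist()) for m in finder.mark_of('wrist',n)[:3]])
R=Rn.from_rotvec(o['orientation']).as_matrix();print(R.T@(np.array([.52,-.2,.36])-o['position'])*100)
E
```

```text
[0.50060338 0.27744591 0.36593978] [ 3.94950067e-01  3.10705606e+00 -2.53914606e-03] cam [0.42945073 0.29888169 0.50568619] 341.6336147423788
printer [([281.4, 210.5], 0.96, [0.5741, 0.2658])]
bay_seat [([283.6, 217.4], 0.68, [0.5727, 0.2691])]
lip_edge [([289.4, 178.8], 0.82, [0.5186, 0.2905])]
latch_tip [([279.9, 256.5], 0.58, [0.6246, 0.2505])]
[-13.8164992  -45.74066825   0.74609339]
```

View pics/w1.png

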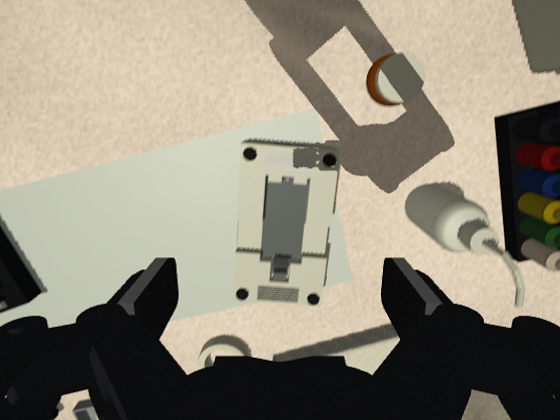

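The wrist view shows the printer in the middle with its bay facing up, lips at (289,179), latch at (280,258) and feet at (250,153), (329,160), (242,294), (313,298). On to the charger.

>>> servo_tool(
  commands=[
    [[-1.1,-3.8,0,0],[-1.1,-3.8,0,0],[-1.1,-3.8,0,0],[-1.1,-3.8,0,0],[-1.1,-3.8,0,0],[-1.1,-3.8,0,0],[-1.1,-3.8,0,0],[-1.1,-3.8,0,0],[-1.1,-3.8,0,0],[-1.1,-3.8,0,0],[-1.1,-3.8,0,0],[-1.1,-3.8,0,0]],
  ],
)

```text
time_s: 3.75
position: [0.5079, -0.1912, 0.363]
orientation: [-0.384, -3.117, -0.002]
ft_force: [1.0, 0.2, 0.4]
finger_gap: 0.998
gripper_force: 0.0
```

```bash
python3 - <<'E'
from h import *
s=snap('wrist','w2.png');o=observe();print(o['position'],o['orientation'],'cam',-s['R'].T@s['t'])
for n,z in [('charger',0),('charger',.034),('pack',.041),('tongue_tip',.041),('tail_end',.041),('lamp_pack',.041),('ink_bottle_1',0)]:
    print(n,[(np.round(m['uv'],1).tolist(),round(m['score'],2),np.round(onz(s,m['uv'],z)[:2],4).tolist()) for m in finder.mark_of('wrist',n)[:3]])
E
```

```text
[ 0.50848775 -0.19910821  0.36237362] [-0.39214558 -3.11667741  0.01019093] cam [ 0.4438698  -0.17402447  0.50468171]
charger [([249.6, 190.0], 0.82, [0.5447, -0.2451]), ([499.1, 285.0], 0.33, [0.7975, 0.1088])]
charger [([249.6, 190.0], 0.82, [0.5379, -0.2403]), ([499.1, 285.0], 0.33, [0.7737, 0.0898])]
pack [([178.6, 59.7], 0.79, [0.3526, -0.2816]), ([232.9, 197.6], 0.62, [0.5414, -0.2649])]
tongue_tip [([210.8, 160.0], 0.94, [0.4835, -0.2794]), ([221.2, 86.1], 0.6, [0.3958, -0.2385])]
tail_end [([141.6, 25.1], 0.9, [0.3041, -0.3131]), ([246.3, 237.4], 0.69, [0.6031, -0.2626])]
lamp_pack [([288.5, 183.4], 0.78, [0.5406, -0.1847])]
ink_bottle_1 [([420.1, 238.8], 0.87, [0.6858, -0.0055])]
```

View pics/w2.png

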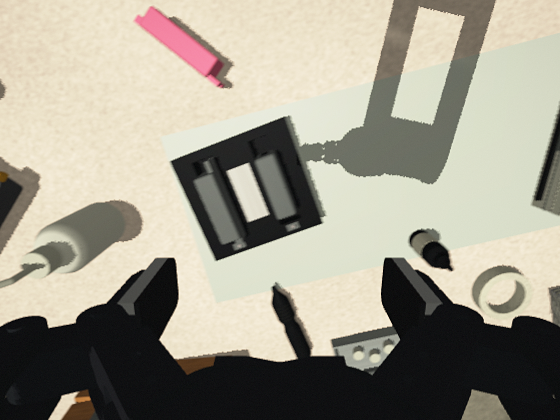

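The pack is the left one, ~(218,203), with its ledge end at (238,243) and tongue end at (207,165). The lamp pack is at (275,188). Next is a zoom for precise corners.

```bash
python3 - <<'E'
from h import *
a=cv2.imread('pics/w2.png')[113:263,168:328];b=cv2.imread('pics/w1.png')[135:310,228:348]
a=cv2.resize(a,None,fx=3,fy=3,interpolation=2);b=cv2.resize(b,None,fx=2.6,fy=2.6,interpolation=2)
c=np.zeros((455,800,3),np.uint8);c[:450,:480]=a;c[:b.shape[0],480:480+b.shape[1]]=b
for i in range(0,160,20):cv2.line(c,(i*3,0),(i*3,6),(0,0,255));cv2.line(c,(0,i*3),(6,i*3),(0,0,255))
cv2.imwrite('pics/z.png',c)
E
```

```text
(no output)
```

View pics/z.png

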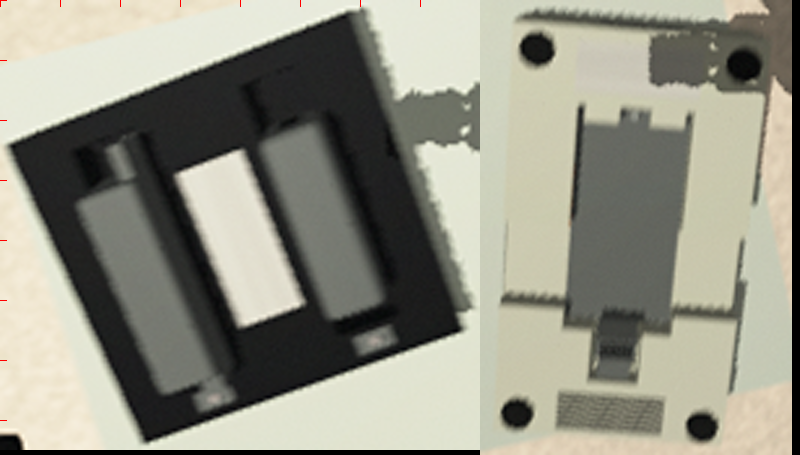

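```bash
cat > fit.py <<'E'
from h import *
from scipy.optimize import least_squares
def fit(s,local,uv,p0,extra=0):
    # local: fn(extra params)->Nx3 ; pose x,y,yaw
    uv=np.array(uv,float)
    def f(p):
        L=local(p[3:]);c,q=np.cos(p[2]),np.sin(p[2])
        W=np.c_[p[0]+c*L[:,0]-q*L[:,1],p[1]+q*L[:,0]+c*L[:,1],L[:,2]]
        return (np.array([px(s,w) for w in W])-uv).ravel()
    r=least_squares(f,p0,loss='soft_l1',f_scale=2);return r.x,np.abs(f(r.x)).reshape(-1,2).round(1).tolist()
E
cat > /tmp/a.py <<'E'
from fit import *
# recompute with stationary picture
s=snap('wrist')
print(observe()['position'])
Z=lambda l,ox,oy,k:[(a/k+ox,b/k+oy) for a,b in l]
ch=Z([(8,146),(362,10),(465,328),(146,440)],168,113,3)
L=lambda e:np.array([[-.08,-.085,.034],[-.08,.085,.034],[.08,.085,.034],[.08,-.085,.034]])
print('charger',fit(s,L,ch,[.54,-.24,-.3]))
pk=Z([(76,200),(136,180),(230,378),(162,395)],168,113,3)
# strip in charger-like frame about pack x origin
L=lambda e:np.array([[-.048,-.014,.068],[-.048,.014,.068],[.05,.014,.068],[.05,-.014,.068]])
print('pack',fit(s,L,pk,[.54,-.26,-.3]))
print(px(s,[s['R'].T@-s['t']][0]*[1,1,0]))
E
python3 /tmp/a.py
```

```text
[ 0.50858822 -0.1895926   0.36345205]
charger (array([ 0.54226508, -0.23954299,  0.10811209]), [[0.4, 1.5], [1.7, 0.1], [1.4, 0.8], [0.2, 0.8]])
pack (array([ 0.54728883, -0.2813404 ,  0.12018223]), [[0.3, 0.2], [0.0, 0.7], [2.2, 0.3], [1.5, 0.9]])
[279.11040571 110.92674631]
```

>>> servo_tool(
  commands=[
    [[0,0,0,-0.12],[0,0,0,-0.12],[0,0,0,-0.12],[-0.36,-1.2,3.2,0],[-0.36,-1.2,3.2,0],[-0.36,-1.2,3.2,0],[-0.36,-1.2,3.2,0],[-0.36,-1.2,3.2,0],[-0.36,-1.2,3.2,0],[-0.36,-1.2,3.2,0],[-0.36,-1.2,3.2,0],[0,0,0,0]],
  ],
  claw=-0.3,
  grip_force=40,
)

```text
time_s: 5.2
position: [0.5455, -0.2822, 0.1009]
orientation: [0.177, -3.128, -0.008]
ft_force: [-1.3, 0.1, -0.7]
finger_gap: 0.649
gripper_force: 0.0
```

```bash
cat >> h.py <<'E'
def go(x,y,z=None,yaw=None):
    # tool-frame cm delta and turn; yaw = direction of -tool x in world
    p=[];r=[]
    for _ in range(1):
        o=observe();p=o['position'];R=Rn.from_rotvec(o['orientation']).as_matrix()
    w=np.arctan2(-R[1,0],-R[0,0]);t=0
    if yaw is not None:
        t=-(yaw-w);R=R@Rn.from_rotvec([0,0,t]).as_matrix()
    d=R.T@(np.array([x,y,p[2] if z is None else z])-p)*100
    print('pos',p.round(4),'yaw',round(w,3),'tiltdeg',np.degrees(np.arccos(-R[2,2])).round(2),'-> turn first',round(t,3),'then cm',d.round(2),'F',o['ft_force'].round(1),'gap',round(float(o['finger_gap']),3))
E
python3 - <<'E'
from h import *
s=snap('wrist','w3.png');go(.5475,-.2825,.040,.115)
for n,z in [('pack',.041),('tongue_tip',.041),('tail_end',.041),('charger',0)]:
    print(n,[(np.round(m['uv'],1).tolist(),round(m['score'],2),np.round(onz(s,m['uv'],z)[:2],4).tolist()) for m in finder.mark_of('wrist',n)[:3]])
E
```

```text
pos [ 0.5462 -0.2819  0.1038] yaw 0.113 tiltdeg 0.44 -> turn first -0.002 then cm [-0.16 -0.1   6.38] F [-1.2 -0.4  0.1] gap 0.648
pack [([297.7, 222.6], 0.67, [0.5445, -0.2696])]
tongue_tip [([299.1, 118.9], 0.69, [0.4824, -0.2767])]
tail_end [([293.2, 299.6], 0.65, [0.5978, -0.2658])]
charger [([329.2, 206.9], 0.7, [0.5427, -0.244])]
```

View pics/w3.png

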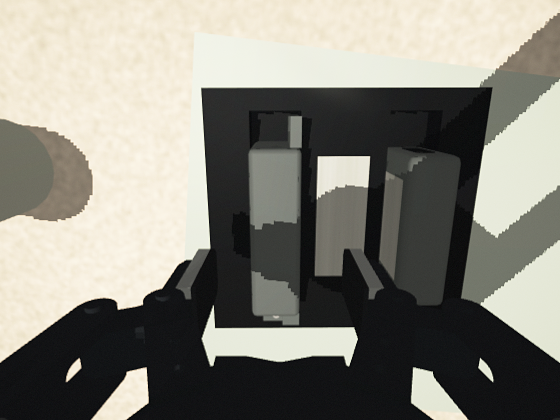

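The pack's top strip spans columns 249–301, rows 148–316. The tongue shows at (295,132) on the +y (underside) side, as described. The fingers straddle it.

```bash
python3 - <<'E'
from fit import *
s=snap('wrist')
L=lambda e:np.array([[-.048,-.014,.068],[-.048,.014,.068],[.05,.014,.068],[.05,-.014,.068]])
print(fit(s,L,[(249,149),(300,149),(301,316),(251,316)],[.54,-.28,.1]))
L=lambda e:np.array([[-.08,-.085,.034],[-.08,.085,.034],[.08,-.085,.034]])
print(fit(s,L,[(202,88),(492,88),(216,328)],[.54,-.24,.1]))
E
```

```text
(array([ 0.55203798, -0.28457883,  0.11872714]), [[0.7, 1.9], [0.8, 1.7], [2.1, 3.7], [2.0, 3.5]])
(array([ 0.54595731, -0.24333781,  0.1144682 ]), [[1.6, 0.7], [5.9, 0.3], [0.9, 7.7]])
```

>>> servo_tool(
  commands=[
    [[-0.3,-0.2,0,0],[0,0,2,0],[0,0,2,0],[0,0,1.5,0],[0,0,0.8,0],[0,0,0,0]],
  ],
)

```text
time_s: 6.0
position: [0.5505, -0.2848, 0.0435]
orientation: [0.176, -3.135, -0.002]
ft_force: [-0.3, -0.2, -0.6]
finger_gap: 0.655
gripper_force: 0.0
```

>>> servo_tool(
  commands=[
    [[0,0,0,0],[0,0,0,0],[0,0,0,0],[0,0,0,0],[0,0,0,0],[0,0,0,0]],
  ],
  claw=1,
  grip_force=40,
)

```text
time_s: 6.5
position: [0.5521, -0.2858, 0.0458]
orientation: [-0.176, 3.134, -0.002]
ft_force: [-0.4, 0.2, 6.3]
finger_gap: 0.321
gripper_force: 42.4
```

>>> servo_tool(
  commands=[
    [[0,0,-0.6,0],[0,0,-1,0],[0,0,-1.5,0],[0,0,-2,0],[0,0,-2.5,0],[0,0,-2.5,0],[0,0,-2.5,0],[0,0,0,0]],
  ],
)

```text
time_s: 7.17
position: [0.554, -0.2873, 0.1764]
orientation: [-0.176, 3.128, -0.009]
ft_force: [1.4, -0.1, -1.4]
finger_gap: 0.32
gripper_force: 41.6
```

```bash
python3 - <<'E'
from h import *
go(.5,-.02,.17,.0)
E
```

```text
pos [ 0.554  -0.2873  0.1764] yaw 0.112 tiltdeg 0.59 -> turn first 0.112 then cm [ 5.41 26.73  0.45] F [ 1.4 -0.1 -1.4] gap 0.32
```

>>> servo_tool(
  commands=[
    [[0,0,0,0.115],[0,0,0,0.115],[0,0,0,0.115],[0,0,0,0.107],[2,2.85,0,0],[2,2.85,0,0],[2,2.85,0,0],[2,2.85,0,0],[2,2.85,0,0],[2,2.85,0,0],[2,2.85,0,0],[2,2.85,0,0]],
  ],
)

```text
time_s: 8.17
position: [0.4748, -0.0157, 0.1698]
orientation: [-0.532, -3.095, 0.0]
ft_force: [0.2, 0.4, -3.1]
finger_gap: 0.32
gripper_force: 41.5
```

>>> servo_tool(
  commands=[
    [[0,0,2.5,0],[0,0,2.5,0],[0,0,2.5,0],[0,0,2.5,0],[0,0,2,0],[0,0,0.7,0],[0,0,0,0],[0,0,0,0],[0,0,0,0]],
  ],
)

```text
time_s: 8.92
position: [0.4773, -0.0173, 0.0442]
orientation: [0.531, 3.094, 0.0]
ft_force: [-0.2, 0.0, -1.6]
finger_gap: 0.316
gripper_force: 41.5
```

```bash
python3 - <<'E'
from h import *
go(.48,-.02,.031,-.34)
s=snap('side');s2=snap('wrist')
for c,sn in(('side',s),('wrist',s2)):
  for n,z in [('tongue_tip',.03),('tail_end',.03)]:
    print(c,n,[(np.round(m['uv'],1).tolist(),round(m['score'],2),np.round(onz(sn,m['uv'],z)[:2],4).tolist()) for m in finder.mark_of(c,n)[:3]])
E
```

```text
pos [ 0.4773 -0.0173  0.0442] yaw -0.34 tiltdeg 0.11 -> turn first 0.0 then cm [-0.34 -0.16  1.32] F [-0.2  0.  -1.6] gap 0.316
side tongue_tip [([331.5, 224.2], 0.93, [0.4164, -0.0009]), ([334.2, 185.5], 0.63, [0.3968, -0.2515])]
side tail_end [([293.7, 217.6], 0.77, [0.536, -0.0362]), ([360.1, 176.3], 0.63, [0.2983, -0.3236])]
wrist tongue_tip [([314.6, 103.1], 0.93, [0.4173, 0.0217])]
wrist tail_end [([305.2, 351.0], 0.88, [0.5372, -0.0223])]
```

Lower slowly to contact.

>>> servo_tool(
  commands=[
    [[0,0,0.4,0],[0,0,0.3,0],[0,0,0.2,0],[0,0,0.2,0],[0,0,0.1,0],[0,0,0,0]],
  ],
)

```text
time_s: 9.72
position: [0.4761, -0.0169, 0.0316]
orientation: [-0.531, -3.096, -0.0]
ft_force: [-1.2, 1.5, 4.6]
finger_gap: 0.313
gripper_force: 41.4
```

>>> servo_tool(
  commands=[
    [[0,0,0,0],[0,0,0,0],[0,0,0,0],[0,0,0,0],[0,0,0,0],[0,0,0,0],[0,0,0,0],[0,0,0,0]],
  ],
  claw=-1,
)

```text
time_s: 10.38
position: [0.4763, -0.0171, 0.0313]
orientation: [-0.531, -3.096, 0.0]
ft_force: [0.7, 0.4, 0.6]
finger_gap: 1.002
gripper_force: 0.0
```

>>> servo_tool(
  commands=[
    [[0,0.8,0,0],[0,0.8,0,0],[0,0.6,0,0],[0,0.4,0,0],[0,0.4,0,0],[0,0.4,0,0],[0,0.4,0,0],[0,0.4,0,0],[0,0.4,0,0],[0,0.4,0,0]],
  ],
)

```text
time_s: 11.22
position: [0.4931, 0.0304, 0.0313]
orientation: [0.531, 3.096, 0.0]
ft_force: [0.5, -0.1, 0.1]
finger_gap: 0.999
gripper_force: 0.0
```

```bash
python3 - <<'E'
from h import *
go(.48,-.02,.031,-.34)
s=snap('side');s2=snap('wrist','w4.png')
for c,sn in(('side',s),('wrist',s2)):
  for n,z in [('tongue_tip',.0),('tail_end',.0)]:
    print(c,n,[(np.round(m['uv'],1).tolist(),round(m['score'],2),np.round(onz(sn,m['uv'],z)[:2],4).tolist()) for m in finder.mark_of(c,n)[:3]])
E
```

```text
pos [0.4931 0.0304 0.0313] yaw -0.34 tiltdeg 0.01 -> turn first 0.0 then cm [-0.45 -5.19  0.03] F [ 0.5 -0.1  0.1] gap 0.999
side tongue_tip [([333.7, 187.3], 0.65, [0.3955, -0.292]), ([331.5, 232.6], 0.63, [0.4153, 0.0019]), ([203.5, 249.3], 0.39, [0.8066, 0.1022])]
side tail_end [([359.7, 176.4], 0.91, [0.2927, -0.3794]), ([293.8, 222.4], 0.83, [0.5361, -0.0538]), ([331.1, 229.9], 0.25, [0.416, -0.0133])]
wrist tongue_tip [([232.9, 101.7], 0.6, [0.4197, 0.0346])]
wrist tail_end []
```

View pics/w4.png

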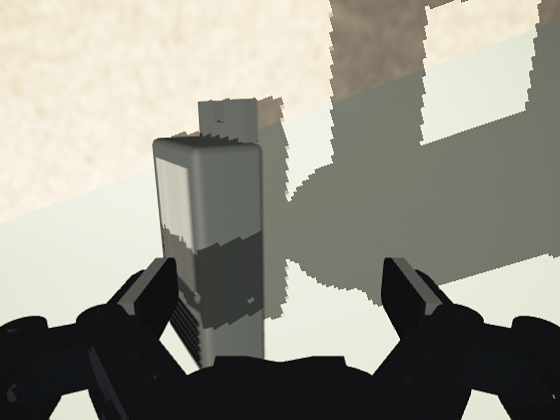

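The pack, at (210,250), is tipping to the right. The left finger is against its top face, so I keep pushing.

>>> servo_tool(
  commands=[
    [[0,0.4,0,0],[0,0.4,0,0],[0,0.4,0,0],[0,0.4,0,0],[0,0.4,0,0],[0,0.4,0,0],[0,0,0,0],[0,0,0,0]],
  ],
)

```text
time_s: 12.18
position: [0.501, 0.053, 0.0313]
orientation: [0.53, 3.096, -0.0]
ft_force: [0.4, -0.9, 0.8]
finger_gap: 1.001
gripper_force: 0.0
```

```bash
cat > /tmp/m.py <<'E'
from h import *
go(.48,-.02,.031,-.34)
for c in('side','wrist'):
  sn=snap(c,'last_'+c+'.png')
  for n,z in [('tongue_tip',.0),('tail_end',.0),('pack',.0)]:
    print(c,n,[(np.round(m['uv'],1).tolist(),round(m['score'],2),np.round(onz(sn,m['uv'],z)[:2],4).tolist()) for m in finder.mark_of(c,n)[:3]])
E
python3 /tmp/m.py
```

```text
pos [0.501  0.053  0.0313] yaw -0.339 tiltdeg 0.01 -> turn first 0.001 then cm [-0.45 -7.58  0.03] F [ 0.4 -0.9  0.8] gap 1.001
side tongue_tip [([334.6, 184.3], 0.73, [0.3911, -0.3148]), ([329.1, 239.7], 0.63, [0.4243, 0.041])]
side tail_end [([289.2, 234.4], 0.91, [0.5489, 0.0155]), ([360.2, 176.7], 0.76, [0.291, -0.377]), ([273.8, 274.3], 0.52, [0.5858, 0.2141])]
side pack [([344.8, 182.6], 0.97, [0.3526, -0.3288]), ([309.1, 237.7], 0.87, [0.4862, 0.0319]), ([246.9, 226.2], 0.41, [0.6876, -0.0274])]
wrist tongue_tip [([218.1, 103.7], 0.98, [0.4254, 0.049])]
wrist tail_end [([222.1, 317.7], 0.89, [0.5361, 0.0064])]
wrist pack [([223.3, 224.6], 0.98, [0.4837, 0.0283])]
```

>>> servo_tool(
  commands=[
    [[0,-0.3,-0.5,0],[0,0,-2,0],[0,0,-3,0],[0,0,-3,0],[0,0,-3,0],[0,0,-2,0],[0,0,0,0],[0,0,0,0]],
  ],
)

```text
time_s: 13.25
position: [0.5008, 0.0496, 0.1679]
orientation: [0.531, 3.093, 0.001]
ft_force: [0.5, 0.8, 0.2]
finger_gap: 0.998
gripper_force: 0.0
```

```bash
cat >> /tmp/m.py <<'E'
for m in finder.masks_of('wrist','pack')[:2]:
    M=m['pixels'].astype(np.uint8)
    c=max(cv2.findContours(M,0,1)[0],key=cv2.contourArea);b=cv2.boxPoints(cv2.minAreaRect(c))
    for z in(.0,.028):
        w=np.array([onz(sn,p,z)[:2] for p in b]);print(m['score'],z,'size',np.linalg.norm(w[0]-w[1]).round(4),np.linalg.norm(w[1]-w[2]).round(4),'c',w.mean(0).round(4),'dirs',np.arctan2(*(w[1]-w[0])[::-1]).round(3),np.arctan2(*(w[2]-w[1])[::-1]).round(3),M.sum())
E
python3 /tmp/m.py
```

```text
pos [0.5008 0.0496 0.1679] yaw -0.34 tiltdeg 0.21 -> turn first 0.0 then cm [-0.31 -7.27 13.68] F [0.5 0.8 0.2] gap 0.998
side tongue_tip [([336.3, 184.9], 0.98, [0.3851, -0.3104]), ([330.1, 237.5], 0.94, [0.4207, 0.0291])]
side tail_end [([290.0, 231.5], 0.75, [0.5469, -0.0008]), ([360.2, 178.3], 0.55, [0.2922, -0.3641])]
side pack [([347.9, 184.8], 0.64, [0.3422, -0.3121]), ([307.5, 237.4], 0.57, [0.4912, 0.0304])]
wrist tongue_tip [([249.1, 110.1], 0.8, [0.4265, 0.0487])]
wrist tail_end [([248.5, 235.2], 0.9, [0.5338, 0.0073])]
wrist pack [([247.5, 179.4], 0.83, [0.483, 0.0257])]
0.72 0.0 size 0.0571 0.1251 c [0.4824 0.0248] dirs 1.242 -0.328 8317
0.72 0.028 size 0.0519 0.1137 c [0.4782 0.0293] dirs 1.242 -0.328 8317
```

>>> servo_tool(
  commands=[
    [[-0.65,-1.35,0,0],[-0.65,-1.35,0,0],[0,0,3,0],[0,0,3,0],[0,0,3,0],[0,0,3,0],[0,0,2,0],[0,0,1.2,0],[0,0,0.8,0],[0,0,0,0],[0,0,0,0]],
  ],
)

```text
time_s: 14.62
position: [0.5033, 0.02, 0.0061]
orientation: [-0.531, -3.096, 0.0]
ft_force: [0.8, -0.5, 0.6]
finger_gap: 0.998
gripper_force: 0.0
```

```bash
python3 - <<'E'
from h import *
go(.5037,.0196,.006,-.345)
E
```

```text
pos [0.5033 0.02   0.0061] yaw -0.34 tiltdeg 0.04 -> turn first 0.005 then cm [-0.05 -0.03  0.01] F [ 0.8 -0.5  0.6] gap 0.998
```

>>> servo_tool(
  commands=[
    [[0,0,0,0],[0,0,0,0],[0,0,0,0],[0,0,0,0],[0,0,0,0],[0,0,0,0],[0,0,-1,0],[0,0,-2,0],[0,0,-3,0],[0,0,-3,0],[0,0,-3,0],[0,0,-3,0]],
  ],
  claw=1,
  grip_force=20,
)

```text
time_s: 15.62
position: [0.5022, 0.0202, 0.158]
orientation: [-0.531, -3.095, -0.0]
ft_force: [0.3, -0.0, -3.1]
finger_gap: 0.627
gripper_force: 22.2
```

```bash
cat > /tmp/t.py <<'E'
from h import *
import sys
go(.55,.25,.2,-.34)
P={}
for c in('side','scene','wrist'):
  sn=snap(c,'last_'+c+'.png')
  for n in('tongue_tip','tail_end'):
    for m in finder.mark_of(c,n)[:3]:
        P.setdefault(n,[]).append((c,ray(sn,m['uv']),m['score']))
o=observe();p=o['position'];yaw=-.34;u=np.array([np.cos(yaw),np.sin(yaw),0])
# intersect rays with pack mid-plane (through tcp, normal v)
v=np.array([-u[1],u[0],0])
for n in P:
  for c,(a,d),sc in P[n]:
    if c=='wrist' : 
        continue
    t=((p-a)@v)/(d@v);X=a+d*t-p;print(n,c,'along',(X@u).round(4),'dz',X[2].round(4),round(sc,2))
E
python3 /tmp/t.py
```

```text
pos [0.5022 0.0202 0.158 ] yaw -0.34 tiltdeg 0.05 -> turn first 0.0 then cm [ 3.16 23.26 -4.2 ] F [ 0.3 -0.  -3.1] gap 0.627
tongue_tip side along -0.0883 dz 0.0348 0.75
tongue_tip side along -0.0832 dz -0.0014 0.6
tongue_tip scene along 0.608 dz 0.2814 0.9
tongue_tip scene along 2.949 dz 1.8182 0.4
tail_end side along 0.0476 dz -0.0099 0.9
tail_end side along -0.1601 dz 0.0788 0.8
tail_end scene along 0.6592 dz 0.3228 0.93
tail_end scene along 0.0195 dz -0.0156 0.9
```

```bash
cat > /tmp/p.py <<'E'
from fit import *
import pickle
s=snap('wrist');o=observe()
Rt=Rn.from_rotvec(o['orientation']).as_matrix();C=-s['R'].T@s['t']
Rct=s['R']@Rt;print('cam in tool',(Rt.T@(C-o['position'])).round(4))
R1=Rct@Rn.from_rotvec([.394950067,3.10705606,-.00253914606]).as_matrix().T
s1=dict(s);s1['R']=R1;s1['t']=-R1@np.array([0.42945073,0.29888169,0.50568619])
def blob(img,uv,w):
    u,v=map(int,uv);g=cv2.cvtColor(img[v-w:v+w+1,u-w:u+w+1],cv2.COLOR_BGR2GRAY);m=(g<75).astype(np.uint8)
    n,l,st,ce=cv2.connectedComponentsWithStats(m)
    if n<2:return None
    k=1+np.argmax(st[1:,4]);return (ce[k][0]+u-w,ce[k][1]+v-w),st[k,4]
im=cv2.imread('pics/w1.png')
f1=[blob(im,q,9) for q in [(250,153),(329,160),(242,294),(313,299)]];print(f1)
# order in printer frame: image left=-y ; top=-x
L=lambda e:np.array([[.01+a*(.115-e[0]),b*(.065-e[0]),.064] for a,b in((-1,-1),(-1,1),(1,-1),(1,1))])
r=fit(s1,L,[f[0] for f in f1],[.573,.268,-.34,.012]);print('wrist feet',r)
Lb=lambda e:np.array([[-.057,-.026,.058],[-.057,.026,.058]])
print('lip edge pred px',[px(s1,[r[0][0]+np.cos(r[0][2])*a-np.sin(r[0][2])*b,r[0][1]+np.sin(r[0][2])*a+np.cos(r[0][2])*b,c]) for a,b,c in Lb(0)],'seen',[(583-480)/2.6+228,122/2.6+135],[(688-480)/2.6+228,128/2.6+135])
for c in('side','scene'):
    sc=snap(c);img=cv2.imread(f'pics/{c}0.png');p=r[0]
    W=[[p[0]+np.cos(p[2])*a-np.sin(p[2])*b,p[1]+np.sin(p[2])*a+np.cos(p[2])*b,z] for a,b,z in L(p[3:])]
    pr=[px(sc,w) for w in W];bl=[blob(img,q,6) for q in pr]
    print(c,[(q.round(1).tolist(),b) for q,b in zip(pr,bl)])
    if all(bl):print(fit(sc,lambda e:L([p[3]]),[b[0] for b in bl],p[:3]))
E
python3 /tmp/p.py
```

```text
cam in tool [ 0.0668  0.0012 -0.1415]
[((np.float64(249.53097345132744), np.float64(153.31858407079645)), np.int32(113)), ((np.float64(329.0), np.float64(159.63855421686748)), np.int32(166)), ((np.float64(241.7578947368421), np.float64(293.57894736842104)), np.int32(95)), ((np.float64(312.9569892473118), np.float64(298.63440860215053)), np.int32(93))]
wrist feet (array([ 0.57854148,  0.26625662, -0.33021088,  0.01322847]), [[0.2, 0.1], [0.2, 0.0], [0.1, 0.0], [0.1, 0.1]])
lip edge pred px [array([267.63208087, 180.37018819]), array([306.39100792, 183.33195246])] seen [267.61538461538464, 181.9230769230769] [308.0, 184.23076923076923]
side [([313.8, 264.4], ((np.float64(315.25), np.float64(265.45)), np.int32(20))), ([300.8, 288.2], ((np.float64(302.5), np.float64(289.6923076923077)), np.int32(26))), ([245.1, 248.5], ((np.float64(246.0), np.float64(249.78947368421052)), np.int32(19))), ([228.5, 270.2], ((np.float64(229.76), np.float64(271.8)), np.int32(25)))]
(array([ 0.57459846,  0.27182901, -0.32397689]), [[0.0, 0.1], [0.0, 0.1], [0.0, 0.1], [0.1, 0.0]])
scene [([349.4, 177.4], ((np.float64(348.8333333333333), np.float64(176.83333333333334)), np.int32(6))), ([381.7, 179.4], ((np.float64(381.375), np.float64(178.75)), np.int32(8))), ([348.7, 213.1], ((np.float64(348.72727272727275), np.float64(212.27272727272728)), np.int32(11))), ([386.0, 215.9], ((np.float64(386.1666666666667), np.float64(215.08333333333334)), np.int32(12)))]
(array([ 0.57470467,  0.26701372, -0.3229378 ]), [[0.2, 0.0], [0.2, 0.0], [0.1, 0.2], [0.2, 0.1]])
```

>>> servo_tool(
  commands=[
    [[0,0,0,-0.015],[1.78,3.2,0,0],[1.78,3.2,0,0],[1.78,3.2,0,0],[1.78,3.2,0,0],[1.78,3.2,0,0],[1.78,3.2,0,0],[1.78,3.2,0,0],[1.78,3.2,0,0],[0,0,2.5,0],[0,0,2.5,0],[0,0,2,0]],
  ],
)

```text
time_s: 17.22
position: [0.4493, 0.3091, 0.085]
orientation: [-0.503, -3.101, 0.0]
ft_force: [-0.3, 0.2, -2.4]
finger_gap: 0.624
gripper_force: 22.4
```

```bash
sed -i 's/^go(.*/go(.4490,.3095,.070,-.325)/; s/yaw=-.34/yaw=-.325/' /tmp/t.py; python3 /tmp/t.py
```

```text
pos [0.4493 0.3091 0.085 ] yaw -0.322 tiltdeg 0.02 -> turn first 0.003 then cm [0.04 0.03 1.5 ] F [-0.3  0.2 -2.4] gap 0.624
tongue_tip side along -0.0813 dz -0.0084 0.97
tongue_tip side along -0.0153 dz 0.2522 0.6
tongue_tip scene along 1.3531 dz 0.7369 0.61
tail_end side along 0.042 dz -0.0158 0.9
tail_end side along -0.079 dz 0.2891 0.72
tail_end scene along 1.3277 dz 0.7132 0.87
tail_end scene along 0.0369 dz -0.0158 0.53
```

>>> servo_tool(
  commands=[
    [[0,0,0.6,0],[0,0,0.6,0],[0,0,0.3,0],[0,0,0.3,0],[0,0,0,0]],
  ],
)

```text
time_s: 18.08
position: [0.4493, 0.3077, 0.0673]
orientation: [-0.508, -3.099, 0.002]
ft_force: [-0.4, -0.2, -2.0]
finger_gap: 0.629
gripper_force: 22.6
```

>>> servo_tool(
  commands=[
    [[0,0,0.3,0],[0,0,0.3,0],[0,0,0,0]],
  ],
)

```text
time_s: 18.33
position: [0.4493, 0.3086, 0.0626]
orientation: [-0.508, -3.099, -0.001]
ft_force: [-1.8, 0.4, 1.8]
finger_gap: 0.623
gripper_force: 23.3
```

>>> servo_tool(
  commands=[
    [[0,0,0.3,0],[0,0,0.3,0],[0,0,0,0]],
  ],
)

```text
time_s: 18.58
position: [0.4482, 0.309, 0.0569]
orientation: [-0.509, -3.097, -0.002]
ft_force: [-6.2, 4.0, 6.8]
finger_gap: 0.626
gripper_force: 25.5
```

```bash
python3 /tmp/t.py
```

```text
pos [0.4482 0.309  0.0569] yaw -0.325 tiltdeg 0.17 -> turn first -0.0 then cm [-0.06  0.07 -1.31] F [-6.2  4.   6.8] gap 0.626
tongue_tip side along -0.0816 dz -0.0214 0.76
tongue_tip side along -0.0108 dz 0.2841 0.72
tongue_tip scene along 1.3546 dz 0.7691 0.81
tail_end side along -0.0675 dz 0.3325 0.91
tail_end side along 0.046 dz -0.0057 0.87
tail_end side along 0.2652 dz 0.2121 0.41
tail_end scene along 0.0104 dz -0.0116 0.66
tail_end scene along 0.8182 dz 0.4151 0.6
tail_end scene along 1.3273 dz 0.7442 0.55
```

>>> servo_tool(
  commands=[
    [[0,0,0.3,0],[0,0,0.2,0],[0,0,0,0]],
  ],
)

```text
time_s: 19.28
position: [0.4477, 0.3092, 0.0521]
orientation: [-0.508, -3.097, -0.002]
ft_force: [-8.3, 4.6, 8.7]
finger_gap: 0.622
gripper_force: 27.6
```

>>> servo_tool(
  commands=[
    [[0,0,-1,0],[0,0,-3,0],[0,0,-3,0],[0,0,-2,0],[0,0,0,0],[0,0,0,0]],
  ],
)

```text
time_s: 19.78
position: [0.4512, 0.3086, 0.1427]
orientation: [0.507, 3.097, 0.004]
ft_force: [-0.8, -0.2, -1.9]
finger_gap: 0.63
gripper_force: 26.4
```

```bash
python3 /tmp/t.py
```

```text
pos [0.4512 0.3086 0.1427] yaw -0.325 tiltdeg 0.23 -> turn first 0.0 then cm [ 0.26 -0.    7.27] F [-0.8 -0.2 -1.9] gap 0.63
tongue_tip side along -0.0633 dz -0.0287 0.84
tongue_tip side along -0.0142 dz 0.2013 0.76
tongue_tip scene along 1.3492 dz 0.6823 0.57
tongue_tip scene along 1.6999 dz 1.0192 0.35
tail_end side along 0.0478 dz 0.0109 0.59
tail_end side along -0.0669 dz 0.2354 0.56
tail_end scene along 1.3235 dz 0.6599 0.93
tail_end scene along -0.0407 dz -0.0246 0.56
```

View pics/last_side.png

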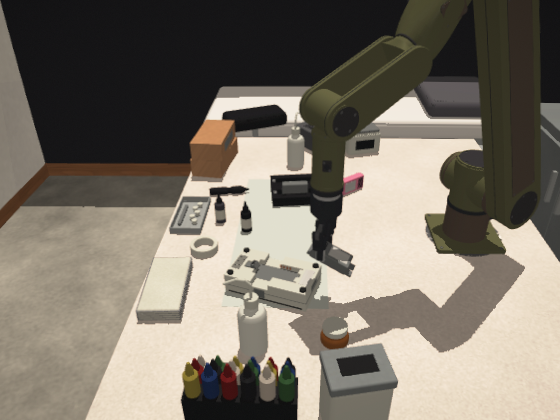

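The pack is held nose-down by about 20° at side pixels (318,248)→(352,268). Move it over the bay and compare tongue and lip positions in the wrist image.

>>> servo_tool(
  commands=[
    [[-3.05,0,0,0],[-3.05,0,0,0],[-3.05,0,0,0],[-3.05,0,0,0],[-3.05,0,0,0],[0,0,2,0],[0,0,1.7,0],[0,0,1,0],[0,0,0,0],[0,0,0,0]],
  ],
)

```text
time_s: 21.07
position: [0.5936, 0.2593, 0.0934]
orientation: [-0.507, -3.098, 0.002]
ft_force: [0.5, 0.2, -1.1]
finger_gap: 0.624
gripper_force: 26.2
```

```bash
cat > /tmp/q.py <<'E'
from h import *
go(.5958,.2600,.0715,-.325)
p0=np.array([.575,.267]);u=np.array([np.cos(-.325),np.sin(-.325)]);v=np.array([-u[1],u[0]])
o=observe();d=o['position'][:2]-p0;print('tcp in printer',(d@u*1e3).round(1),(d@v*1e3).round(1))
tz=o['position'][2]-.0295
for c in('wrist','side','scene'):
  s=snap(c,'q_'+c+'.png')
  for n,z in [('tongue_tip',tz),('lip_edge',.052),('tail_end',tz+.04),('latch_tip',.054)]:
    for m in finder.mark_of(c,n)[:2]:
        w=onz(s,m['uv'],z)[:2]-p0
        if abs(w@u)<.12 and abs(w@v)<.06: print(c,n,np.round(m['uv'],1),round(m['score'],2),'printer mm',(w@u*1e3).round(1),(w@v*1e3).round(1))
E
python3 /tmp/q.py
```

```text
pos [0.5936 0.2593 0.0934] yaw -0.324 tiltdeg 0.14 -> turn first 0.001 then cm [-0.2   0.14  2.19] F [ 0.5  0.2 -1.1] gap 0.624
tcp in printer 20.0 -1.3
wrist tongue_tip [278.3  97.4] 0.85 printer mm -52.7 -0.6
wrist lip_edge [284.9  84. ] 0.8 printer mm -59.7 2.7
wrist tail_end [274.6 352.8] 0.81 printer mm 58.9 -2.1
wrist latch_tip [273.8 350.3] 0.51 printer mm 97.1 -3.5
side tongue_tip [294.7 269.6] 0.65 printer mm -48.0 -12.2
side lip_edge [299.8 276.6] 0.78 printer mm -65.6 -3.2
side tail_end [252.6 249.8] 0.67 printer mm 68.9 -5.1
side latch_tip [257.5 268. ] 0.5 printer mm 52.5 4.7
scene tongue_tip [366.8 186.1] 0.81 printer mm -40.0 3.6
scene lip_edge [362.3 186.6] 0.55 printer mm -55.2 -8.9
scene tail_end [367.4 188.4] 0.77 printer mm 40.1 -1.5
scene latch_tip [368.7 201.1] 0.49 printer mm 30.4 7.9
```

```bash
python3 - <<'E'
from h import *
a=cv2.imread('pics/q_wrist.png')[30:230,150:410]
cv2.imwrite('pics/z2.png',cv2.resize(a,None,fx=3,fy=3,interpolation=2))
E
```

```text
(no output)
```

View pics/z2.png

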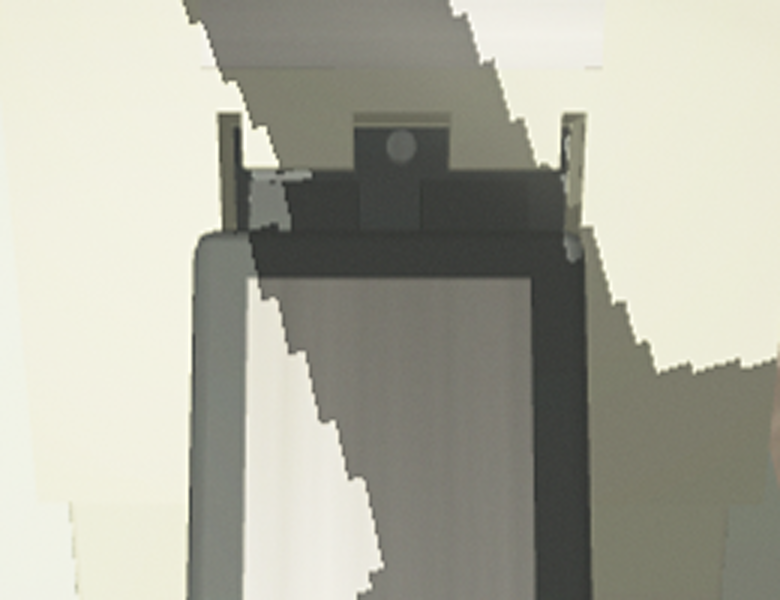

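The pin is at zoom (401,147), lips gap centred at 402, and the pack centred at 390. So the pack needs about 2 mm towards +y, and the tongue tip is almost at the lip edge, so I back off 8 mm before lowering.

>>> servo_tool(
  commands=[
    [[-0.8,0.2,0,0],[0,0,0,0],[0,0,0.8,0],[0,0,0.6,0],[0,0,0.3,0],[0,0,0,0]],
  ],
)

```text
time_s: 22.32
position: [0.6017, 0.2584, 0.0759]
orientation: [-0.508, -3.098, 0.002]
ft_force: [0.1, 0.0, -2.1]
finger_gap: 0.623
gripper_force: 26.4
```

>>> servo_tool(
  commands=[
    [[0,0,0.2,0],[0,0,0.2,0],[0,0,0,0]],
  ],
)

```text
time_s: 22.57
position: [0.6033, 0.2585, 0.0738]
orientation: [0.507, 3.099, -0.0]
ft_force: [1.0, -1.4, 1.7]
finger_gap: 0.63
gripper_force: 26.8
```

>>> servo_tool(
  commands=[
    [[0,0,0.2,0],[0,0,0,0]],
  ],
)

```text
time_s: 22.73
position: [0.6039, 0.2588, 0.072]
orientation: [0.508, 3.098, 0.001]
ft_force: [1.3, -1.5, 2.8]
finger_gap: 0.629
gripper_force: 26.9
```

Floor contact reached. Slide the tongue under the lips.

>>> servo_tool(
  commands=[
    [[0.3,0,0,0],[0.3,0,0,0],[0.3,0,0,0],[0,0,0,0]],
  ],
)

```text
time_s: 23.07
position: [0.5939, 0.2624, 0.0718]
orientation: [0.508, 3.1, 0.002]
ft_force: [1.8, -0.2, 5.4]
finger_gap: 0.627
gripper_force: 26.9
```

>>> servo_tool(
  commands=[
    [[0.2,0,0,0],[0.2,0,0,0],[0,0,0,0]],
  ],
)

```text
time_s: 23.32
position: [0.5902, 0.2633, 0.0715]
orientation: [0.508, 3.1, 0.001]
ft_force: [2.1, -0.1, 2.8]
finger_gap: 0.623
gripper_force: 26.9
```

```bash
python3 /tmp/q.py | grep -v latch
```

```text
pos [0.5902 0.2633 0.0715] yaw -0.325 tiltdeg 0.03 -> turn first 0.0 then cm [-0.64 -0.13  0.  ] F [ 2.1 -0.1  2.8] gap 0.623
tcp in printer 15.6 1.3
wrist tongue_tip [280.6  89.7] 0.63 printer mm -60.6 3.2
wrist lip_edge [280.   95.7] 0.94 printer mm -57.5 2.9
wrist tail_end [276.  345.4] 0.93 printer mm 50.6 1.1
side tongue_tip [298.7 277.4] 0.88 printer mm -60.0 -10.5
side lip_edge [297.6 274.3] 0.61 printer mm -56.9 -10.2
side tail_end [254.  256.7] 0.89 printer mm 65.7 -4.7
scene tongue_tip [365.7 189.9] 0.74 printer mm -52.7 2.8
scene lip_edge [361.8 185.9] 0.79 printer mm -59.3 -10.4
scene tail_end [363.6 198.6] 0.74 printer mm 62.2 -10.9
```

>>> servo_tool(
  commands=[
    [[0.2,0,0,0],[0,0,0,0]],
  ],
)

```text
time_s: 24.23
position: [0.5882, 0.2633, 0.0712]
orientation: [-0.508, -3.1, 0.001]
ft_force: [3.1, -0.4, 3.2]
finger_gap: 0.625
gripper_force: 26.9
```

>>> servo_tool(
  commands=[
    [[0.2,0,0,0],[0,0,0,0]],
  ],
)

```text
time_s: 24.4
position: [0.5863, 0.2639, 0.0713]
orientation: [-0.507, -3.1, 0.001]
ft_force: [2.4, -1.3, 2.6]
finger_gap: 0.629
gripper_force: 26.9
```

>>> servo_tool(
  commands=[
    [[0.2,0,0,0],[0,0,0,0]],
  ],
)

```text
time_s: 24.57
position: [0.586, 0.2641, 0.0717]
orientation: [0.506, 3.097, -0.001]
ft_force: [5.5, -2.3, 3.4]
finger_gap: 0.626
gripper_force: 26.8
```

>>> servo_tool(
  commands=[
    [[-0.18,0,0.32,0],[-0.18,0,0.32,0],[-0.16,0,0.34,0],[0,0,0,0]],
  ],
)

```text
time_s: 24.9
position: [0.5904, 0.2627, 0.0608]
orientation: [0.508, 3.1, -0.001]
ft_force: [6.2, -2.5, 3.4]
finger_gap: 0.625
gripper_force: 26.9
```

>>> servo_tool(
  commands=[
    [[-0.15,0,0.34,0],[-0.12,0,0.3,0],[0,0,0,0]],
  ],
)

```text
time_s: 25.15
position: [0.5923, 0.2621, 0.0544]
orientation: [-0.508, -3.1, 0.0]
ft_force: [4.4, -2.8, 2.8]
finger_gap: 0.626
gripper_force: 27.0
```

```bash
sed -i 's/-.0295/-.0205/;s/tz+.04/tz+.02/' /tmp/q.py; python3 /tmp/q.py
```

```text
pos [0.5923 0.2621 0.0544] yaw -0.325 tiltdeg 0.03 -> turn first -0.0 then cm [-0.4  -0.09 -1.71] F [ 4.4 -2.8  2.8] gap 0.626
tcp in printer 17.9 0.9
wrist tongue_tip [280.6  70.2] 0.57 printer mm -66.0 2.8
wrist lip_edge [278.5  84.4] 0.62 printer mm -58.7 1.9
wrist tail_end [276.7 332.8] 0.88 printer mm 54.4 1.0
side tongue_tip [298.9 277.5] 0.89 printer mm -57.3 -19.6
side lip_edge [299.3 275.2] 0.57 printer mm -62.4 -8.2
side tail_end [255.8 264.5] 0.9 printer mm 63.1 -7.8
side latch_tip [256.1 267.6] 0.5 printer mm 56.8 4.4
scene tongue_tip [366.8 187.1] 0.86 printer mm -84.2 8.2
scene lip_edge [363.8 187.4] 0.95 printer mm -50.8 -4.3
scene tail_end [366.8 202.5] 0.95 printer mm 38.6 2.0
scene latch_tip [369.4 205.2] 0.58 printer mm 52.4 9.2
```

>>> servo_tool(
  commands=[
    [[-0.05,0,0.2,0],[-0.05,0,0.2,0],[0,0,0,0],[0,0,0,0]],
  ],
)

```text
time_s: 26.23
position: [0.5931, 0.2619, 0.0508]
orientation: [-0.508, -3.1, 0.0]
ft_force: [3.9, -2.7, 2.9]
finger_gap: 0.625
gripper_force: 27.0
```

>>> servo_tool(
  commands=[
    [[0,0,0.2,0],[0,0,0,0],[0,0,0,0]],
  ],
)

```text
time_s: 26.48
position: [0.5935, 0.2618, 0.049]
orientation: [0.508, 3.1, -0.0]
ft_force: [5.1, -2.4, 3.9]
finger_gap: 0.628
gripper_force: 27.1
```

>>> servo_tool(
  commands=[
    [[0,0,0,0],[0,0,0,0],[0,0,0,0],[0,0,0,0],[0,0,0,0],[0,0,-1,0],[0,0,-2,0],[0,0,-3,0],[0,0,-3,0],[0,0,0,0],[0,0,0,0]],
  ],
  claw=-1,
)

```text
time_s: 27.4
position: [0.5949, 0.2628, 0.1424]
orientation: [0.507, 3.095, 0.005]
ft_force: [0.3, -0.7, -0.2]
finger_gap: 1.005
gripper_force: 0.0
```

```bash
cat > /tmp/r.py <<'E'
from fit import *
p0=np.array([.575,.267]);u=np.array([np.cos(-.325),np.sin(-.325)]);v=np.array([-u[1],u[0]])
o=observe();d=o['position'][:2]-p0;print(o['position'].round(4),'tcp in printer',(d@u*1e3).round(1),(d@v*1e3).round(1))
for c in('wrist','side','scene'):
  s=snap(c,'r_'+c+'.png')
  for n,z in [('tongue_tip',.042),('lip_edge',.052),('tail_end',.042),('latch_tip',.054)]:
    for m in finder.mark_of(c,n)[:2]:
        w=onz(s,m['uv'],z)[:2]-p0
        if abs(w@u)<.12 and abs(w@v)<.06: print(c,n,np.round(m['uv'],1),round(m['score'],2),'printer mm',(w@u*1e3).round(1),(w@v*1e3).round(1))
  if c!='scene':
    for m in finder.masks_of(c,'pack')[:2]:print(c,'mask',round(m['score'],2),np.round(m['extent'],1))
go(p0[0]+.045*u[0],p0[1]+.045*u[1],.09)
E
python3 /tmp/r.py
```

```text
[0.5949 0.2628 0.1424] tcp in printer 20.2 2.3
wrist tongue_tip [278.3  80.2] 0.69 printer mm -65.6 3.3
wrist tail_end [274.1 252. ] 0.95 printer mm 58.1 0.0
wrist latch_tip [277.2 253.2] 0.73 printer mm 53.9 2.4
wrist latch_tip [277.2 173.4] 0.39 printer mm -4.9 2.5
wrist mask 0.76 [277.1 167.1  87.1 180.1]
side tongue_tip [296.  281.4] 0.85 printer mm -58.8 7.4
side tail_end [255.7 269.1] 0.62 printer mm 61.7 -2.8
side latch_tip [258.9 268.2] 0.66 printer mm 48.7 4.2
side latch_tip [254.7 266.5] 0.35 printer mm 62.3 1.4
side mask 0.81 [278.6 270.1  48.3  26.3]
side mask 0.62 [347.1 183.1  28.   24.5]
scene tongue_tip [365.1 188.7] 0.84 printer mm -59.9 1.1
scene lip_edge [363.3 186.4] 0.65 printer mm -56.8 -5.7
scene tail_end [364.  205.2] 0.82 printer mm 36.3 -5.0
scene latch_tip [368.  205.2] 0.63 printer mm 52.9 5.1
pos [0.5932 0.262  0.1391] yaw -0.325 tiltdeg 0.01 -> turn first 0 then cm [-2.62 -0.11  4.91] F [-0.8  0.1  0.1] gap 1.0
```

>>> servo_tool(
  commands=[
    [[-0.9,0,0,0],[-0.9,0,0,0],[0,0,0,0],[0,0,0,0],[0,0,0,0],[0,0,0,0],[0,0,0,0],[0,0,2,0],[0,0,1.5,0],[0,0,1,0],[0,0,0,0]],
  ],
  claw=1,
)

```text
time_s: 29.17
position: [0.6081, 0.2557, 0.0915]
orientation: [-0.507, -3.096, 0.004]
ft_force: [-0.3, -0.7, -0.2]
finger_gap: 0.003
gripper_force: 0.0
```

>>> servo_tool(
  commands=[
    [[0,0,0.3,0],[0,0,0.3,0],[0,0,0.3,0],[0,0,0,0]],
  ],
)

```text
time_s: 29.5
position: [0.6102, 0.2563, 0.0851]
orientation: [0.508, 3.1, 0.0]
ft_force: [0.5, 0.4, 0.2]
finger_gap: 0.001
gripper_force: 0.0
```

>>> servo_tool(
  commands=[
    [[0,0,0.2,0],[0,0,0.2,0],[0,0,0,0]],
  ],
)

```text
time_s: 29.75
position: [0.6101, 0.2562, 0.0809]
orientation: [-0.508, -3.1, 0.0]
ft_force: [-0.2, -0.8, -0.1]
finger_gap: 0.003
gripper_force: 0.0
```

>>> servo_tool(
  commands=[
    [[0,0,0.2,0],[0,0,0.2,0],[0,0,0,0]],
  ],
)

```text
time_s: 30.0
position: [0.6099, 0.2561, 0.0766]
orientation: [-0.508, -3.1, 0.001]
ft_force: [-0.3, -0.4, 0.5]
finger_gap: -0.004
gripper_force: 0.0
```

>>> servo_tool(
  commands=[
    [[0,0,0.15,0],[0,0,0.15,0],[0,0,0,0]],
  ],
)

```text
time_s: 30.25
position: [0.61, 0.2562, 0.0737]
orientation: [-0.508, -3.1, 0.0]
ft_force: [-0.4, -0.2, 0.1]
finger_gap: -0.002
gripper_force: 0.0
```

>>> servo_tool(
  commands=[
    [[0,0,0.15,0],[0,0,0.15,0],[0,0,0,0]],
  ],
)

```text
time_s: 30.5
position: [0.6099, 0.2562, 0.0707]
orientation: [-0.508, -3.1, 0.0]
ft_force: [-1.3, 0.1, 0.2]
finger_gap: 0.003
gripper_force: 0.0
```

>>> servo_tool(
  commands=[
    [[0,0,0.15,0],[0,0,0.1,0],[0,0,0,0]],
  ],
)

```text
time_s: 30.75
position: [0.6103, 0.2563, 0.0701]
orientation: [0.508, 3.1, 0.001]
ft_force: [-1.9, -0.9, 8.1]
finger_gap: -0.003
gripper_force: 3.9
```

>>> servo_tool(
  commands=[
    [[0,0,0.15,0],[0,0,0.1,0],[0,0,0,0]],
  ],
)

```text
time_s: 31.0
position: [0.6103, 0.2563, 0.07]
orientation: [0.507, 3.099, 0.001]
ft_force: [-6.0, -2.5, 19.9]
finger_gap: -0.004
gripper_force: 10.1
```

>>> servo_tool(
  commands=[
    [[0,0,0.1,0],[0,0,0,0],[0,0,-0.5,0],[0,0,-1,0],[2,0,0,0],[3,0,0,0],[2.5,0,0,0],[0,0,0.5,0],[0,0,0.4,0],[0,0,0,0]],
  ],
)

```text
time_s: 31.83
position: [0.5394, 0.2802, 0.0705]
orientation: [-0.507, -3.1, 0.001]
ft_force: [-0.3, 0.2, -0.2]
finger_gap: -0.0
gripper_force: 0.0
```

>>> servo_tool(
  commands=[
    [[0,0,0.3,0],[0,0,0.2,0],[0,0,0,0]],
  ],
)

```text
time_s: 32.08
position: [0.5401, 0.2803, 0.07]
orientation: [0.509, 3.099, 0.002]
ft_force: [-8.1, -2.0, 24.4]
finger_gap: -0.002
gripper_force: 12.8
```

>>> servo_tool(
  commands=[
    [[0,0,0.2,0],[0,0,0,0]],
  ],
)

```text
time_s: 32.25
position: [0.5402, 0.2803, 0.0699]
orientation: [0.509, 3.098, 0.003]
ft_force: [-10.6, -3.8, 37.8]
finger_gap: -0.002
gripper_force: 18.7
```

Both ends stand at 70 mm, which is the home height. Retreat and check.

>>> servo_tool(
  commands=[
    [[0,0,-1,0],[0,0,-3,0],[0,0,-3,0],[0,0,-3,0],[0,0,-2,0],[0,0,0,0],[0,0,0,0],[0,0,0,0]],
  ],
)

```text
time_s: 32.92
position: [0.5393, 0.2796, 0.1833]
orientation: [-0.509, -3.099, 0.001]
ft_force: [-0.6, -0.7, -0.4]
finger_gap: 0.001
gripper_force: 0.0
```

```bash
python3 /tmp/r.py; python3 - <<'E'
from h import *
s=snap('wrist')
p0=np.array([.575,.267]);u=np.array([np.cos(-.325),np.sin(-.325)]);v=np.array([-u[1],u[0]])
g=cv2.cvtColor(s['frame'],cv2.COLOR_RGB2GRAY)
# brightness profile along the printer's middle line past the tail
for y in(-.004,.0,.004,.016):
    print(y,[int(g[tuple(int(round(k)) for k in px(s,[*(p0+x*u+(y+.002)*v),.054])[::-1])]) for x in np.arange(.040,.072,.002)])
for n in('lamp_pack','ink_bottle_1'):print(n,[(round(m['score'],2),np.round(onz(snap('scene'),m['uv'],0)[:2],3)) for m in finder.mark_of('scene',n)[:2]])
E
```

```text
[0.5393 0.2796 0.1833] tcp in printer -37.9 0.6
wrist tongue_tip [280.7 160.6] 0.84 printer mm -64.7 2.9
wrist lip_edge [279.1 171.1] 0.98 printer mm -57.6 1.6
wrist mask 0.8 [280.9 208.7  67.  102.8]
wrist mask 0.5 [278.4 233.8 176.  254.1]
side tongue_tip [300.  281.2] 0.97 printer mm -68.4 3.0
side lip_edge [297.7 276.8] 0.93 printer mm -60.6 -0.5
side tail_end [256.8 267.2] 0.97 printer mm 62.2 -11.5
side latch_tip [260.1 265.8] 0.48 printer mm 49.7 -6.5
side mask 0.96 [277.4 271.2  44.1  23.8]
side mask 0.9 [349.6 182.3  29.7  17.7]
scene tongue_tip [364.  189.2] 0.91 printer mm -56.4 -2.5
scene lip_edge [365.4 186.6] 0.87 printer mm -56.4 0.9
scene tail_end [366.9 205.6] 0.58 printer mm 37.4 3.6
pos [0.5391 0.2802 0.1842] yaw -0.325 tiltdeg 0.01 -> turn first 0 then cm [-8.32 -0.11  9.42] F [0.5 0.5 0.6] gap -0.001
-0.004 [78, 87, 88, 91, 92, 72, 17, 19, 16, 18, 18, 19, 20, 18, 19, 17]
0.0 [16, 16, 19, 18, 17, 20, 19, 19, 17, 20, 21, 17, 17, 18, 20, 20]
0.004 [18, 20, 20, 22, 23, 16, 17, 19, 19, 18, 19, 17, 17, 20, 21, 20]
0.016 [32, 18, 18, 14, 21, 17, 21, 17, 17, 20, 14, 17, 17, 18, 18, 17]
lamp_pack [(0.87, array([ 0.467, -0.186])), (0.49, array([ 0.781, -0.24 ]))]
ink_bottle_1 [(0.78, array([ 0.781, -0.057]))]
```

```bash
python3 -c "
from plant import workorder
print(workorder.close_job())"
```

```text
the job is handed in; nothing more can be done
None
```

The pack is in the printer's bay, tongue under the lips, and both ends probed at the home height of 70 mm. The job was handed in at about 33 s. I inferred the latch snap from that height rather than seeing it, and no verdict came back.

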